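# Hang the pen pot on the desk rail and tug it to be sure

### The arm

A 6-joint arm with a two-finger parallel gripper is mounted at the origin on the work surface; the furniture and walls round the work are solid. World frame = base frame: x ahead of the robot, y to its left, z up, the work surface at z = 0. Lengths are in m, angles in degrees, forces in N, time in s.
With the tool pointing down it reaches from about 0.3 to 0.75 m from the base axis. Payload 8.5 kg.
Tool frame: the origin (TCP) lies between the finger pads; the fingertips stand 19 mm ahead of it and the grasp point (between the pads) is the TCP; z points along the fingers, y is the line along which they close (so a half turn about z gives the same grasp; the last joint's range is limited). The gripper opens to 85 mm and grips with 20 to 120 N. Pads are 22 mm wide; open, the fingers measure 114 mm over their backs; the gripper's body (76 mm by 85 mm) begins 54 mm behind the grasp point. The pads swing forward as they close: fully open they stand 13 mm farther back than shut.
Start: joints at [57.049, 21.807, 74.336, -0, 83.858, -12.336], TCP at [0.194, 0.515, 0.25] pointing down, gripper open.
Joint ranges: [-178.18, 178.18], [-50.72, 133.34], [12.68, 142.11], [-81.47, 261.47], [9.98, 163.14], [-165.26, 165.26]. Speed limits (degrees/s): [136.94, 136.94, 180, 180, 180, 180].

### API

Orientations are given as a 3x3 rotation matrix whose columns are the frame's x, y, z axes.
In Python, from rig import env, optics gives the robot as it stands.
- The arm moves only by the tool arm_command, never from a script. Its argument "commands" is one flat list of numbers, 7 for each row, row after row: the closure, from -1 (fully open) to 1 (shut), so that 0 is half open, then the shift along the tool's x, y, z as a fraction of full scale, then the turn, a rotation vector about the tool's x, y, z as a fraction of full scale. A call has 1 to 12 rows; each row is the pose to reach, as a shift and turn from the pose commanded when the call began, along the tool's axes at that moment; what a row does not reach only later rows make up. Full scale, the value 1, is 500 mm for a shift and 120 degrees for a turn. A row lasts 1/12 s, in which the tool goes at most 41.7 mm and 7.16 degrees, less where a joint would pass 70% of its speed; a pose out of reach is approached as far as the arm can. A call with a number of a shift or a turn outside -1 to 1 is refused whole. A call with a gripper value outside its range is refused whole. The fingers move at their own pace and stop on an object; "newtons" is the grip in N (left out, the last holds). Time passes only in rows, so rows that repeat a pose let the fingers close. It gives the time, the measured TCP pose, the force, the opening and the grip force at its end, in the units of the state.
- env.observe(): the state, without advancing time (a new reading comes with each control period).
- optics.get_image(name): name is "side" or "top"; returns a dict with "image" (420x560x3 uint8, red, green, blue), "intrinsics" (3x3 intrinsics, pixels), "origin" and "orientation" of the camera in the world. Camera axes: x right, y down, z forward; pixel columns grow to the right and rows downward; lengths in m; the calibration is good to about 2 mm. A picture is of the moment at which its call begins. There is no depth.
- env.close_job(): hands the job in; it is judged then, once.
The state is a dict: "time_s": time; "q": joint angles; "qvel": joint speeds; "joint_efforts": joint torques, N m; "position": TCP position; "tool_rot": TCP orientation; "ft_force": force on the tool from outside, world axes, zero at the start; "wrist_torque": the same for the moment, N m; "grip_width": finger opening in m; "gripper_force": force on a finger pad.
Only numpy, scipy, OpenCV 4.12 (cv2) and the standard library are available. Lean on these libraries where they do the work, as an engineer would, in place of code of your own. Each camera call takes 0.05 s, during which the arm holds its last target. There are 200 camera calls.

### The job

Hang the empty pen pot by the hook on its back on the desk rail, in the free stretch between the two containers already hanging there, pressing it down past the rail's sprung strip until the hook is fully home. Before you let go, tug it down gently to be sure it is held: about a kilogram's pull (10 N) for half a second, and at no time press it on the rail or its neighbours with more than twice that. Leave the other things on the desk where they are.

Things in the scene. Friction and masses are not known exactly. Their poses are not given: they have to be found in the camera images.
- pot: the loose pen pot: empty open grey plastic box, 50 mm deep (its x), 60 mm wide (its y), 95 mm tall, walls 3 mm, 0.09 to 0.18 kg, standing upright on the desk. Origin: centre of its underside; z up; +x points to its back (back ribs at x = 25 mm), which carries a steel hook. It can be gripped from above across its 60 mm width
- pot_back (a point): a point on the pot's back, (25, 0, 63) mm in its frame, at the screw that clamps the hook. The hook's height was set by hand and is not measured: its level bridge (36 mm wide, 4 mm thick) has its underside 74 to 92 mm above the pot's underside; a tongue 3 mm thick hangs from it, centred 12 mm behind the back, to a bead 5 mm thick whose centre is 13 mm below the bridge's underside
- rail: fixed aluminium desk rail, 370 mm long along its y, on two end brackets 158 mm tall. Origin on the desk below the middle of its flat front face (the plane x = 0, z = 90 to 150 mm); z up; +x points to its rear, things hang on the -x side with their axes parallel to the rail's. A pot hung fully home has its underside 58 to 76 mm above the desk, as its hook is set, and its back within 3.5 mm of the front face
- lip: the round top edge of the rail's front lip; origin on its top, mid-length, at (3, 0, 150) mm in the rail's frame. The lip is rigid, 6 mm thick (x = 0 to 6) with a round top; behind it an upward-open channel 10 mm wide (x = 6 to 16 mm, floor at z = 128 mm) takes the hook's tongue; then a back wall up to z = 156 mm. Fully home, the underside of the hook's bridge rests on the lip
- rail_strip (a point): middle of the round sprung steel strip, 5 mm thick, that runs along the channel just behind the lip, at (9, 0, 141) mm in the rail's frame. Coming down, the hook's bead meets it 8 mm before home; about 4 to 12 N downward, more than the pot's weight, pushes the strip aside towards the lip, then it snaps over the bead
- tray: shallow grey plastic tray hanging on the rail (fixed): 50 mm deep, 80 mm wide, 45 mm tall; it hangs 105 to 145 mm left or right of the rail's middle; origin: centre of its underside, axes as the rail's
- marker_box: grey plastic box with two markers and a pen in it, hanging on the rail (fixed): 50 mm deep, 70 mm wide, 72 mm tall, pens up to 145 mm above its underside; it hangs on the other side of the free stretch; origin: centre of its underside, axes as the rail's
- phone: phone lying flat, 147 x 72 x 8 mm: leave it alone
- sticky_pad: sticky-note pad, 76 x 76 x 28 mm: leave it alone
- mouse: computer mouse, 104 x 60 x 38 mm: leave it alone
- tin: round lidded tin, 66 mm in diameter, 33 mm tall: leave it alone
- scissors: scissors lying flat, 196 mm long: leave them alone
Things that resemble listed ones, but are neither listed nor needed, are in the scene too. Leave any green look-alike of the pot alone.

How it is judged (in metres and radians):
On the way:
1. with the hook fully home and the pot still in the fingers, it is pulled down on the rail's lip with more than 7 N for 0.3 s (z of pot in the frame of rail between 0.056 and 0.078 m and x of pot in the frame of rail between -0.0305 and -0.023 m and angle between pot's own z axis and vertical below 0.1 rad and contact force between pot and lip above 7 N and contact force between pot and the fingers above 1 N), for 0.3 s.
At the end, for the whole second after the job is handed in: The pot hangs at rest between the two containers, let go: its hook fully home with the bridge bearing on the rail's lip, its underside 56 to 78 mm above the desk, its back within about 5 mm of the rail's front face, upright and square to the rail within 0.1 rad (z of pot in the frame of rail between 0.056 and 0.078 m and x of pot in the frame of rail between -0.0305 and -0.023 m and angle between pot's own z axis and vertical below 0.1 rad and contact force between pot and lip above 0.2 N and y of pot in the frame of rail between -0.075 and 0.075 m and angle between the y axis of pot and the y axis of rail, either way round below 0.1 rad and linear speed of pot below 0.02 m/s); the robot touches nothing.
It fails at once if the pot is pressed on the rail's lip or on a hanging container with more than 25 N, or on the rail with more than 50 N in all its contacts together (contact force between pot and lip above 25 N or contact force between pot and rail above 50 N or contact force between pot and tray above 25 N or contact force between pot and marker_box above 25 N).
It fails at once if another thing on the desk is shifted by more than 30 mm (distance of any of phone, sticky_pad, mouse, tin, scissors from where it was at the start of the episode above 0.03 m).
It also fails if it takes over 42 s, if anything falls off the work surface, if the arm or the gripper's body presses on something with over 40 N, if the wrist force passes 120 N, or if a joint passes its speed limit or range.

## Working session

There is one attempt and no reset: what is moved stays moved. The work goes in short steps, Python scripts to look and compute and a tool call to move; the robot and the scene stay as the last step left them, time stands still between calls to the robot, and variables do not carry over. Pictures are saved under pics/ and viewed, at most 10 in all, crops included, and the job is handed in when it is done.

Besides the shell and the picture viewer there is one more tool, called after ">>>" as name(argument=value, ...) on one line, values as JSON. arm_command: Moves the arm, as the interface text tells. Shift numbers are shares of 500 mm and turn numbers shares of 120 degrees, none past 1 either way. Its arguments: {"type":"object","properties":{"commands":{"type":"array","items":{"type":"number"}},"newtons":{"type":"number"}},"required":["commands"]}

```bash
mkdir -p pics; python3 - <<'E'
from rig import env, optics
import cv2, numpy as np, pickle
s=env.observe(); print({k:np.round(v,4).tolist() for k,v in s.items()})
for n in("side","top"):
    d=optics.get_image(n); pickle.dump(d,open(f'{n}0.pkl','wb'))
    cv2.imwrite(f'pics/{n}0.png',cv2.cvtColor(d['image'],cv2.COLOR_RGB2BGR))
    print(n,d['intrinsics'],d['origin'],d['orientation'])
E
```

```text
{'time_s': 0.0, 'q': [57.052, 21.8408, 74.3854, -0.0008, 83.8587, -12.3365], 'qvel': [-0.014, 0.0483, 0.008, -0.0614, 0.0471, -0.0035], 'joint_efforts': [0.0013, -44.847, -23.1281, -0.0001, 0.0048, -0.0], 'position': [0.1935, 0.5146, 0.2497], 'tool_rot': [[-0.936, 0.352, -0.0008], [0.352, 0.936, -0.0013], [0.0003, -0.0014, -1.0]], 'ft_force': [-0.5996, -0.8243, 0.6534], 'wrist_torque': [-0.0326, -0.0373, -0.0008], 'gripper_force': 0.0, 'grip_width': 0.0849}
side [[512.93697713   0.         278.20085767]
 [  0.         512.93697713 210.65926585]
 [  0.           0.           1.        ]] [ 0.00828734 -1.26038857  0.81548459] [[ 0.92654674 -0.1822268   0.32909655]
 [-0.37615224 -0.45936413  0.80467017]
 [ 0.00454268 -0.86935493 -0.49416735]]
top [[458.04995318   0.         283.12706949]
 [  0.         458.04995318 211.11138311]
 [  0.           0.           1.        ]] [ 0.35643328 -0.11971854  1.14432419] [[-0.02716799 -0.99180657  0.12482643]
 [-0.9995511   0.02853086  0.00914308]
 [-0.01262958 -0.12452199 -0.99213647]]
```

View pics/side0.png

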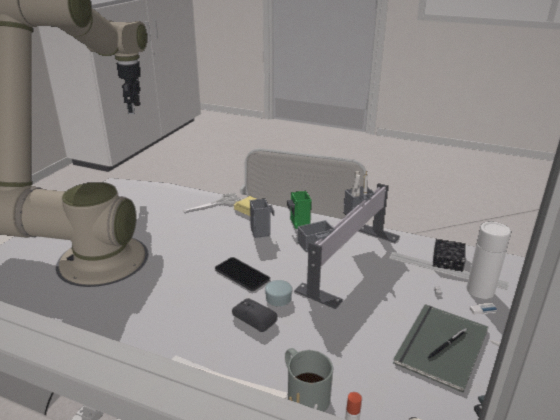

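View pics/top0.png

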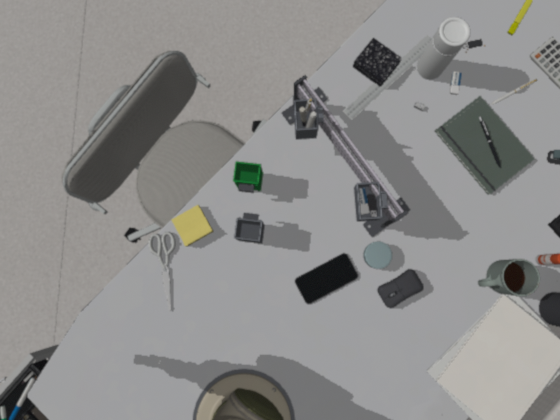

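The grey pot is at side (260,217) / top (250,229). The green one at side (301,208) / top (248,176) is the look-alike to leave alone. The grey one fits the description: an empty grey box with its hook towards top (251,215). The rail runs from top (300,83) to (405,213), with the marker box at (306,118) and the tray at (369,201). I'll confirm with an enlarged crop.

```bash
python3 - <<'E'
import cv2, numpy as np, pickle
t=pickle.load(open('top0.pkl','rb'))['image'][:,:,::-1]; s=pickle.load(open('side0.pkl','rb'))['image'][:,:,::-1]
# top: pot x225-275,y200-250 ; rail 285-415,70-230
a=cv2.resize(t[200:250,222:282],(480,400),interpolation=cv2.INTER_CUBIC)
b=cv2.resize(s[190:245,240:280],(291,400),interpolation=cv2.INTER_CUBIC)
cv2.imwrite('pics/c1.png',np.hstack([a,b]))
a=cv2.resize(t[70:230,285:415],(487,600),interpolation=cv2.INTER_CUBIC)
b=cv2.resize(s[165:310,290:400],(313,413),interpolation=cv2.INTER_CUBIC)
b=np.vstack([b,np.zeros((187,313,3),np.uint8)])
cv2.imwrite('pics/c2.png',np.hstack([a,b]))
E
```

```text
(no output)
```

View pics/c1.png

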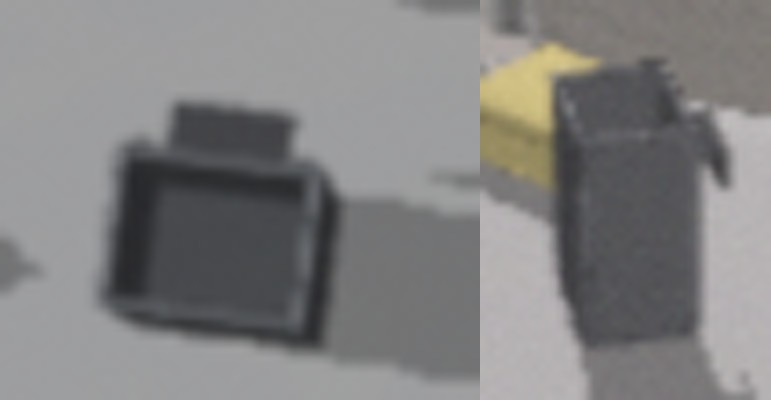

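View pics/c2.png

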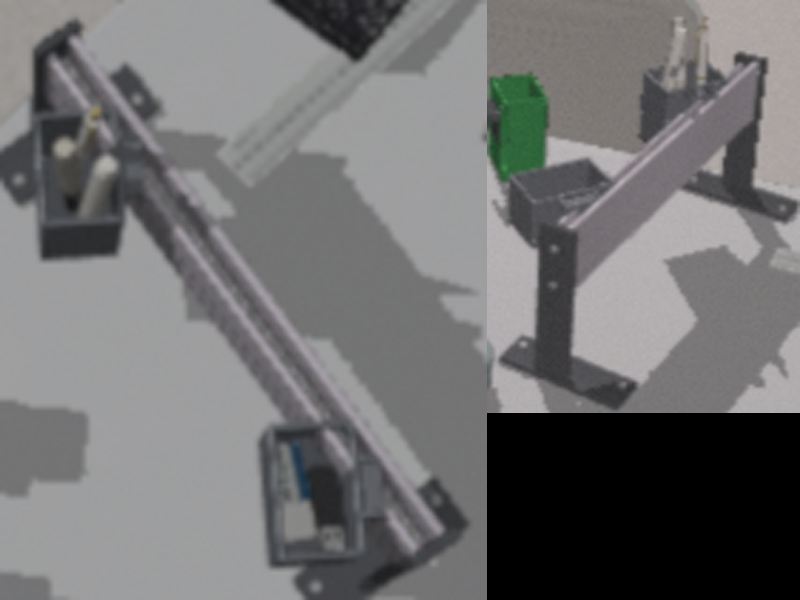

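The crop confirms it: an empty grey box, with its hook on the +x side at crop (235,130) = top (251,216). The second crop shows the free stretch of the rail between the marker box (upper left) and the tray (lower right). Next I'll fit the poses.

```bash
cat > h.py <<'E'
import numpy as np, pickle
from scipy.optimize import least_squares
C={n:pickle.load(open(f'{n}0.pkl','rb')) for n in('top','side')}
def proj(n,P):
    d=C[n]; c=(np.atleast_2d(P)-d['origin'])@np.array(d['orientation']); p=c@np.array(d['intrinsics']).T
    return p[:,:2]/p[:,2:]
def W(pose,P):
    x,y,a=pose; P=np.atleast_2d(np.array(P,float)); c,s=np.cos(a),np.sin(a)
    return np.c_[x+c*P[:,0]-s*P[:,1], y+s*P[:,0]+c*P[:,1], P[:,2]]
def fit(obs,x0):
    def r(p): return np.concatenate([(proj(n,W(p,P))[0]-uv) for n,P,uv in obs])
    s=least_squares(r,x0,loss='soft_l1'); return s.x, s.fun.reshape(-1,2)
def ct(x,y,k,o): return np.array([x/k+o[0]-.5+.5/k,y/k+o[1]-.5+.5/k])
E
python3 - <<'E'
from h import *
t=lambda x,y:ct(x,y,8,(222,200)); s=lambda x,y:ct(x-480,y,7.275,(240,190))
a,b,h=.025,.03,.095
obs=[('top',(a,b,h),t(122,147)),('top',(a,-b,h),t(322,172)),('top',(-a,-b,h),t(302,333)),('top',(-a,b,h),t(103,303)),
('side',(-a,b,h),s(555,75)),('side',(-a,-b,h),s(575,140)),('side',(a,-b,h),s(700,130)),('side',(a,-b,0),s(697,335)),('side',(-a,-b,0),s(585,345))]
p,r=fit(obs,[.35,.0,0]);print('pot',p,np.degrees(p[2]));print(r.round(1))
t=lambda x,y:ct(x,y,3.75,(285,70)); s=lambda x,y:ct(x-487,y,2.847,(290,165))
L=.185
obs=[('top',(.003,L,.15),t(52,62)),('top',(.003,-L,.15),t(413,545)),('top',(.018,L,.156),t(75,38)),('top',(.018,-L,.156),t(438,532)),
('side',(.019,-L,.156),s(572,226)),('side',(.019,L,.156),s(755,65)),('side',(.019,-L,.09),s(577,285)),('side',(.019,L,.09),s(757,118))]
q,r=fit(obs,[.55,-.1,-.6]);print('rail',q,np.degrees(q[2]));print(r.round(1))
# container edges: rim corners in top view, tray z=?; solve rail-frame y at ray-plane
def ray(uv,z):
    d=C['top'];v=np.array(d['orientation'])@np.linalg.inv(d['intrinsics'])@np.r_[uv,1];X=d['origin']+v*(z-d['origin'][2])/v[2]
    c,s_=np.cos(q[2]),np.sin(q[2]);e=X[:2]-q[:2];return (np.array([c*e[0]+s_*e[1],-s_*e[0]+c*e[1]])*1e3).round(0)
for nm,z,pts in(('marker',.14,[(35,120),(118,120),(125,250),(42,258)]),('tray',.14,[(262,430),(353,425),(360,558),(272,565)])):
    print(nm,[ray(t(*u),z) for u in pts])
np.save('pr.npy',[p,q])
E
```

```text
pot [ 0.45068142 -0.02835795 -0.1475911 ] -8.456346966359451
[[-0.2 -1.8]
 [ 0.6 -1.8]
 [ 0.3 -0.4]
 [-0.7  0.2]
 [-1.6 -0. ]
 [-0.4  0.8]
 [-0.5  0.2]
 [ 0.1  0. ]
 [-1.1  0.7]]
rail [ 0.61834817 -0.25172274 -0.99072789] -56.76452658576267
[[-0.2 -3.9]
 [ 1.   0.3]
 [-0.9 -2.2]
 [ 0.6 -0.4]
 [-1.4  0.5]
 [ 1.  -1.6]
 [-4.3  2.8]
 [-2.1  0. ]]
marker [array([-29., 156.]), array([ 12., 127.]), array([-31.,  59.]), array([-75.,  83.])]
tray [array([-28., -77.]), array([  18., -106.]), array([ -26., -172.]), array([ -70., -146.])]
```

```bash
python3 - <<'E'
from h import *
import cv2
p,q=np.load('pr.npy')
def draw(n,o,sz,k,items):
    im=C[n]['image'][o[1]:o[1]+sz[1],o[0]:o[0]+sz[0],::-1]
    im=cv2.resize(im,None,fx=k,fy=k,interpolation=cv2.INTER_CUBIC).copy()
    for pose,P,c in items:
        uv=((proj(n,W(pose,P))-o+.5)*k).astype(np.int32); cv2.polylines(im,[uv],False,c,1)
    return im
L=.185
it=[(q,[(.003,-L,.15),(.003,L,.15)],(0,0,255)),(q,[(.019,-L,.156),(.019,L,.156),(.019,L,.09),(.019,-L,.09),(.019,-L,.156)],(0,255,0)),
(p,[(.025,.03,.095),(.025,-.03,.095),(-.025,-.03,.095),(-.025,.03,.095),(.025,.03,.095)],(0,255,255)),(p,[(-.025,-.03,.095),(-.025,-.03,0),(.025,-.03,0),(.025,-.03,.095)],(0,255,255))]
a=draw('top',(230,70),(190,185),3,it); b=draw('side',(245,165),(75,185),3,it)
b=draw('side',(285,160),(115,150),2,it)
b=cv2.copyMakeBorder(b,0,a.shape[0]-b.shape[0],0,0,cv2.BORDER_CONSTANT)
cv2.imwrite('pics/c3.png',np.hstack([a,b]));print(np.hstack([a,b]).shape)
E
```

```text
(555, 800, 3)
```

View pics/c3.png

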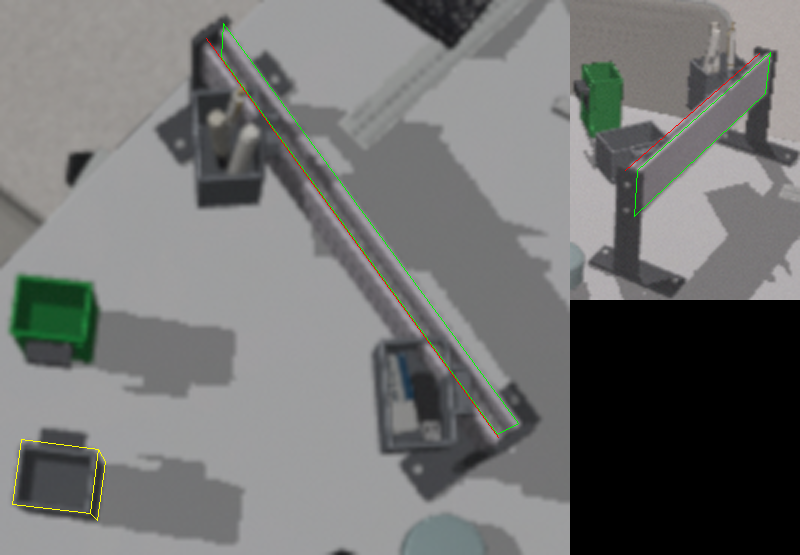

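The overlay shows the pot and rail fits are good. The containers hang twisted relative to the rail, with their inner corners at about y=+59 mm and y=-77 mm in the rail frame, so I'll aim near y=-8 mm. Now I'll work out the moves.

```bash
cat >> h.py <<'E'
def go(s,target,ang):  # ang: world angle of tool y (deg)
    R=np.array(s['tool_rot']); d=R.T@(np.array(target)-s['position'])
    y=np.array([np.cos(np.radians(ang)),np.sin(np.radians(ang)),0]); z=np.array([0,0,-1.])
    T=np.c_[np.cross(y,z),y,z]
    from scipy.spatial.transform import Rotation as Ro
    rv=np.degrees(Ro.from_matrix(R.T@T).as_rotvec())
    print('shift mm',(d*1e3).round(1),'frac',(d/.5).round(4),'turn deg',rv.round(2),'frac',(rv/120).round(4))
E
python3 - <<'E'
from h import *
from rig import env
go(env.observe(),[.4495,-.0284,.2],90-8.46)
# line-only rail refit
t=lambda x,y:ct(x,y,3.75,(285,70)); s=lambda x,y:ct(x-487,y,2.847,(290,165))
obs=[('top',.003,.15,t(52,62)),('top',.003,.15,t(413,545)),('top',.003,.15,t(180,235)),('top',.018,.156,t(75,38)),('top',.018,.156,t(438,532)),('top',.018,.156,t(215,232)),('side',.019,.156,s(572,226)),('side',.019,.156,s(755,65))]
p,q=np.load('pr.npy')
def r(v):
    o=[]
    for n,x,z,uv in obs:
        a,b=proj(n,W((v[0],q[1],v[1]),[(x,-.1,z),(x,.1,z)]));d=(b-a)/np.linalg.norm(b-a);e=uv-a;o.append(d[0]*e[1]-d[1]*e[0])
    return o
f=least_squares(r,[q[0],q[2]]);print(f.x,np.degrees(f.x[1]),np.round(f.fun,1))
E
```

```text
shift mm [-430.8 -418.    50.2] frac [-0.8615 -0.836   0.1004] turn deg [ -0.07  -0.02 -12.16] frac [-0.0006 -0.0002 -0.1013]
[ 0.61475868 -0.98598737] -56.49291486241366 [-0.9 -0.1 -0.9  0.6 -0.2 -0.2  0.9  1.4]
```

>>> arm_command(commands=[-1,-0.8615,-0.836,0.08,0,0,-0.1013,-1,-0.8615,-0.836,0.08,0,0,-0.1013,-1,-0.8615,-0.836,0.08,0,0,-0.1013,-1,-0.8615,-0.836,0.08,0,0,-0.1013,-1,-0.8615,-0.836,0.08,0,0,-0.1013,-1,-0.8615,-0.836,0.08,0,0,-0.1013,-1,-0.8615,-0.836,0.08,0,0,-0.1013,-1,-0.8615,-0.836,0.08,0,0,-0.1013,-1,-0.8615,-0.836,0.08,0,0,-0.1013,-1,-0.8615,-0.836,0.08,0,0,-0.1013,-1,-0.8615,-0.836,0.08,0,0,-0.1013,-1,-0.8615,-0.836,0.08,0,0,-0.1013], newtons=40)

```text
time_s: 1.1
position: [0.4057, 0.0635, 0.2171]
tool_rot: [[-0.989, 0.147, -0.0], [0.147, 0.989, 0.0], [0.0, 0.0, -1.0]]
ft_force: [1.0, 1.2, 0.2]
grip_width: 0.0855
gripper_force: 0.0
```

```bash
python3 - <<'E'
from h import *
from rig import env
s=env.observe();print(s['time_s'],s['position']);go(s,[.4495,-.0284,.16],90-8.46)
E
```

```text
1.1 [0.4057099  0.06350346 0.21709137]
shift mm [-56.9 -84.4  57.1] frac [-0.1137 -0.1689  0.1142] turn deg [ 0.   -0.   -0.02] frac [ 0.     -0.     -0.0001]
```

>>> arm_command(commands=[-1,-0.1,-0.15,0.08,0,0,0,-1,-0.1,-0.15,0.08,0,0,0,-1,-0.1,-0.15,0.08,0,0,0,-1,-0.1,-0.15,0.08,0,0,0,-1,-0.1,-0.15,0.08,0,0,0])

```text
time_s: 1.52
position: [0.4436, -0.0158, 0.1769]
tool_rot: [[-0.989, 0.148, -0.002], [0.148, 0.989, 0.001], [0.002, 0.001, -1.0]]
ft_force: [0.1, -0.0, 0.6]
grip_width: 0.0853
gripper_force: 0.0
```

```bash
python3 - <<'E'
from h import *
from rig import env,optics
import cv2
s=env.observe();print(s['time_s'],s['position'],s['qvel'].round(2) if hasattr(s['qvel'],'round') else s['qvel'],s['ft_force']);go(s,[.4495,-.0284,.074],90-8.46)
E
```

```text
1.5167 [ 0.44356083 -0.01584233  0.17693198] [ 2.23 -1.81  0.4   0.01  0.21  0.22] [ 0.12065138 -0.03691737  0.62275869]
shift mm [ -7.9 -11.6 102.9] frac [-0.0158 -0.0232  0.2058] turn deg [ 0.03 -0.09 -0.07] frac [ 0.0003 -0.0008 -0.0006]
```

>>> arm_command(commands=[-1,-0.0158,-0.0232,0.05,0,0,0,-1,-0.0158,-0.0232,0.1,0,0,0,-1,-0.0158,-0.0232,0.15,0,0,0,-1,-0.0158,-0.0232,0.18,0,0,0,-1,-0.0158,-0.0232,0.206,0,0,0,-1,-0.0158,-0.0232,0.206,0,0,0,-1,-0.0158,-0.0232,0.206,0,0,0])

```text
time_s: 2.1
position: [0.4498, -0.0273, 0.0748]
tool_rot: [[-0.989, 0.145, -0.0], [0.145, 0.989, 0.0], [0.0, 0.0, -1.0]]
ft_force: [-0.5, -0.8, -0.3]
grip_width: 0.0852
gripper_force: 0.0
```

>>> arm_command(commands=[1,0,0,0,0,0,0,1,0,0,0,0,0,0,1,0,0,0,0,0,0,1,0,0,0,0,0,0,1,0,0,0,0,0,0,1,0,0,0,0,0,0,1,0,0,0,0,0,0,1,0,0,0,0,0,0], newtons=40)

```text
time_s: 2.77
position: [0.4505, -0.0283, 0.0755]
tool_rot: [[-0.989, 0.147, 0.002], [0.147, 0.989, -0.0], [-0.002, 0.0, -1.0]]
ft_force: [-0.7, 2.5, 7.3]
grip_width: 0.0595
gripper_force: 42.2
```

>>> arm_command(commands=[1,0,0,-0.07,0,0,0,1,0,0,-0.14,0,0,0,1,0,0,-0.21,0,0,0,1,0,0,-0.28,0,0,0,1,0,0,-0.28,0,0,0,1,0,0,-0.28,0,0,0])

```text
time_s: 3.27
position: [0.4503, -0.0286, 0.216]
tool_rot: [[-0.989, 0.147, 0.004], [0.147, 0.989, -0.001], [-0.005, -0.001, -1.0]]
ft_force: [0.6, -0.1, -2.1]
grip_width: 0.0596
gripper_force: 44.9
```

```bash
cat >> h.py <<'E'
RAIL=(.6148+.0,-.25172,np.radians(-56.6)); 
def railpos(pos): 
    e=np.array(pos[:2])-RAIL[:2];c,s=np.cos(RAIL[2]),np.sin(RAIL[2]);return np.array([c*e[0]+s*e[1],-s*e[0]+c*e[1]])
E
python3 - <<'E'
from h import *
from rig import env
s=env.observe();print(s['time_s'],s['position'],s['ft_force'])
T=W(RAIL,(-.075,-.008,.215))[0];print(T);go(s,T,90-56.6)
E
```

```text
3.2667 [ 0.45033232 -0.02856746  0.21604803] [ 0.5742885  -0.10177439 -2.10835535]
[ 0.56683516 -0.19351026  0.215     ]
shift mm [-139.5 -146.     1.8] frac [-0.2789 -0.2921  0.0036] turn deg [ 0.07  0.26 48.15] frac [0.0005 0.0022 0.4013]
```

>>> arm_command(commands=[1,-0.04,-0.045,0,0,0,0.05,1,-0.08,-0.085,0,0,0,0.1,1,-0.12,-0.125,0,0,0,0.15,1,-0.16,-0.17,0,0,0,0.2,1,-0.2,-0.21,0,0,0,0.25,1,-0.24,-0.25,0,0,0,0.3,1,-0.265,-0.275,0,0,0,0.35,1,-0.279,-0.292,0,0,0,0.401,1,-0.279,-0.292,0,0,0,0.401,1,-0.279,-0.292,0,0,0,0.401,1,-0.279,-0.292,0,0,0,0.401])

```text
time_s: 4.18
position: [0.5659, -0.1926, 0.2135]
tool_rot: [[-0.554, 0.833, -0.002], [0.833, 0.554, 0.001], [0.002, -0.001, -1.0]]
ft_force: [-0.3, 0.4, -1.4]
grip_width: 0.0593
gripper_force: 44.7
```

```bash
python3 - <<'E'
from h import *
from rig import env,optics
import cv2
s=env.observe();print(s['time_s'],s['position'],s['tool_rot'],s['ft_force'],railpos(s['position']))
T=W(RAIL,(-.04,-.008,.185))[0];go(s,T,90-56.6)
a=optics.get_image('top')['image'][60:250,280:430,::-1];b=optics.get_image('side')['image'][140:310,270:400,::-1]
a=cv2.resize(a,(432,547),interpolation=3);b=cv2.resize(b,(364,476),interpolation=3)
b=cv2.copyMakeBorder(b,0,71,0,0,cv2.BORDER_CONSTANT);cv2.imwrite('pics/d1.png',np.hstack([a,b]))
E
```

```text
4.1833 [ 0.565862   -0.19264683  0.21346723] [[-5.53587691e-01  8.32789286e-01 -1.63495008e-03]
 [ 8.32788876e-01  5.53589604e-01  1.11303389e-03]
 [ 1.83201407e-03 -7.45406378e-04 -9.99998044e-01]] [-0.32037215  0.39932617 -1.41307375] [-0.07625653 -0.00833714]
shift mm [-36.3   0.2  28.4] frac [-0.0726  0.0004  0.0568] turn deg [-0.04 -0.1   0.21] frac [-0.0004 -0.0009  0.0018]
```

View pics/d1.png

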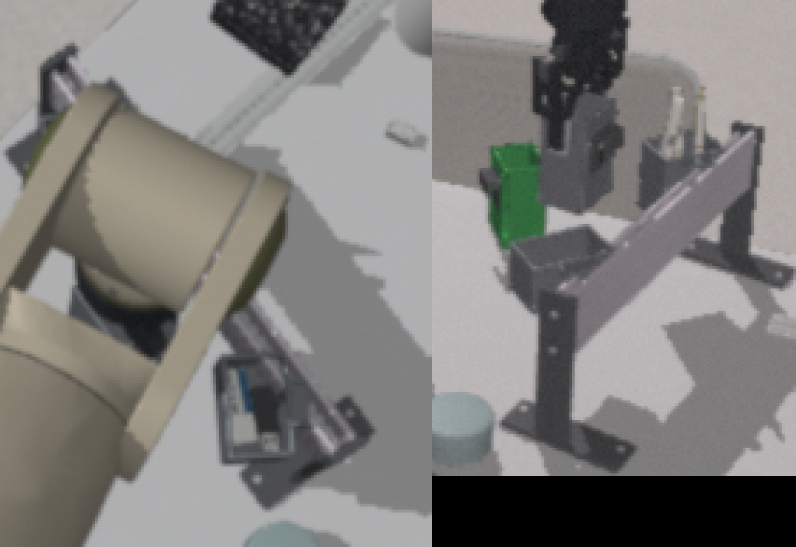

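The top view is blocked by the arm. The side view shows the pot held upright in front of the rail, its bottom edge (580,210)-(613,185) parallel to the rail and the hook at (610,130) facing it. Moving close in, underside at 105 mm.

>>> arm_command(commands=[1,-0.03,0,0.03,0,0,0.002,1,-0.05,0,0.066,0,0,0.002,1,-0.07,0,0.066,0,0,0.002,1,-0.076,0,0.066,0,0,0.002,1,-0.076,0,0.066,0,0,0.002,1,-0.076,0,0.066,0,0,0.002])

```text
time_s: 4.78
position: [0.5874, -0.2247, 0.1819]
tool_rot: [[-0.548, 0.836, 0.001], [0.836, 0.548, -0.0], [-0.001, 0.0, -1.0]]
ft_force: [0.5, 0.5, -1.0]
grip_width: 0.0593
gripper_force: 44.7
```

>>> arm_command(commands=[1,-0.004,0,0,0,0,0,1,-0.008,0,0,0,0,0,1,-0.012,0,0,0,0,0,1,-0.012,0,0,0,0,0,1,-0.012,0,0,0,0,0])

```text
time_s: 5.2
position: [0.5907, -0.2303, 0.1813]
tool_rot: [[-0.547, 0.837, 0.0], [0.837, 0.547, -0.0], [-0.0, 0.0, -1.0]]
ft_force: [-0.2, -0.6, -1.3]
grip_width: 0.0594
gripper_force: 44.7
```

```bash
cat > st.py <<'E'
from h import *
from rig import env
s=env.observe();f=np.array(s['ft_force']);c,d=np.cos(RAIL[2]),np.sin(RAIL[2])
print(round(s['time_s'],2),'rail xy mm',(railpos(s['position'])*1e3).round(2),'under',round((s['position'][2]-.0755)*1e3,2),'F rail x,y,z',round(c*f[0]+d*f[1],2),round(-d*f[0]+c*f[1],2),f[2].round(2),'M',np.round(s['wrist_torque'],3),'w',round(s['grip_width'],4))
E
python3 st.py
```

```text
5.2 rail xy mm [-31.16  -8.28] under 105.79 F rail x,y,z 0.38 -0.48 -1.31 M [ 0.005  0.007 -0.009] w 0.0594
```

>>> arm_command(commands=[1,-0.002,0,0,0,0,0,1,-0.002,0,0,0,0,0,1,-0.004,0,0,0,0,0,1,-0.004,0,0,0,0,0,1,-0.006,0,0,0,0,0,1,-0.006,0,0,0,0,0])

```text
time_s: 5.7
position: [0.5924, -0.2329, 0.1812]
tool_rot: [[-0.547, 0.837, 0.0], [0.837, 0.547, -0.0], [-0.0, -0.0, -1.0]]
ft_force: [-0.0, -0.3, -0.9]
grip_width: 0.0596
gripper_force: 44.7
```

```bash
python3 st.py
```

```text
5.7 rail xy mm [-28.01  -8.32] under 105.71 F rail x,y,z 0.21 -0.2 -0.89 M [-0.007  0.012  0.003] w 0.0596
```

>>> arm_command(commands=[1,-0.002,0,0,0,0,0,1,-0.002,0,0,0,0,0])

```text
time_s: 5.87
position: [0.593, -0.2337, 0.1812]
tool_rot: [[-0.547, 0.837, 0.0], [0.837, 0.547, -0.0], [-0.0, -0.0, -1.0]]
ft_force: [0.6, -0.1, -0.7]
grip_width: 0.0594
gripper_force: 44.7
```

>>> arm_command(commands=[1,-0.002,0,0,0,0,0,1,-0.002,0,0,0,0,0])

```text
time_s: 6.03
position: [0.5935, -0.2346, 0.1812]
tool_rot: [[-0.547, 0.837, 0.0], [0.837, 0.547, -0.0], [-0.0, 0.0, -1.0]]
ft_force: [-0.0, -0.1, -1.5]
grip_width: 0.0593
gripper_force: 44.7
```

>>> arm_command(commands=[1,-0.002,0,0,0,0,0,1,-0.002,0,0,0,0,0])

```text
time_s: 6.2
position: [0.5938, -0.2349, 0.1812]
tool_rot: [[-0.547, 0.837, -0.001], [0.837, 0.547, 0.001], [0.001, -0.0, -1.0]]
ft_force: [-1.8, 2.8, -0.5]
grip_width: 0.0596
gripper_force: 44.8
```

```bash
python3 st.py
```

```text
6.2 rail xy mm [-25.6  -8.3] under 105.65 F rail x,y,z -3.32 0.08 -0.53 M [0.489 0.334 0.045] w 0.0596
```

Contact with the face is at rail x ≈ -25.7, as expected. I'll back off about 1 mm and descend.

>>> arm_command(commands=[1,0.0024,0,0,0,0,0,1,0.0024,0,0,0,0,0,1,0.0024,0,0.008,0,0,0,1,0.0024,0,0.016,0,0,0,1,0.0024,0,0.022,0,0,0,1,0.0024,0,0.028,0,0,0,1,0.0024,0,0.034,0,0,0,1,0.0024,0,0.034,0,0,0])

```text
time_s: 6.87
position: [0.5931, -0.2342, 0.1634]
tool_rot: [[-0.547, 0.837, -0.001], [0.837, 0.547, 0.001], [0.001, -0.001, -1.0]]
ft_force: [0.5, -0.1, -0.9]
grip_width: 0.0594
gripper_force: 44.9
```

```bash
python3 st.py
```

```text
6.87 rail xy mm [-26.56  -8.46] under 87.87 F rail x,y,z 0.3 0.36 -0.86 M [ 0.015  0.028 -0.029] w 0.0594
```

>>> arm_command(commands=[1,0,0,0.002,0,0,0,1,0,0,0.004,0,0,0,1,0,0,0.004,0,0,0])

```text
time_s: 7.12
position: [0.5934, -0.2343, 0.1622]
tool_rot: [[-0.547, 0.837, 0.0], [0.837, 0.547, -0.0], [-0.0, 0.0, -1.0]]
ft_force: [-0.6, 0.1, -2.1]
grip_width: 0.0593
gripper_force: 44.9
```

>>> arm_command(commands=[1,0,0,0.002,0,0,0,1,0,0,0.004,0,0,0,1,0,0,0.004,0,0,0])

```text
time_s: 7.37
position: [0.5933, -0.2342, 0.16]
tool_rot: [[-0.547, 0.837, -0.0], [0.837, 0.547, 0.0], [0.0, -0.0, -1.0]]
ft_force: [0.2, 0.3, -1.5]
grip_width: 0.0595
gripper_force: 44.9
```

>>> arm_command(commands=[1,0,0,0.002,0,0,0,1,0,0,0.002,0,0,0])

```text
time_s: 7.53
position: [0.5933, -0.2343, 0.1591]
tool_rot: [[-0.547, 0.837, -0.0], [0.837, 0.547, 0.0], [0.0, -0.0, -1.0]]
ft_force: [-0.1, 0.8, -0.9]
grip_width: 0.0593
gripper_force: 44.9
```

```bash
python3 st.py
```

```text
7.53 rail xy mm [-26.42  -8.36] under 83.57 F rail x,y,z -0.72 0.35 -0.9 M [ 0.046 -0.001 -0.042] w 0.0593
```

>>> arm_command(commands=[1,0,0,0.002,0,0,0,1,0,0,0.004,0,0,0,1,0,0,0.004,0,0,0])

```text
time_s: 7.78
position: [0.5937, -0.2346, 0.1579]
tool_rot: [[-0.547, 0.837, 0.002], [0.837, 0.547, -0.001], [-0.002, 0.001, -1.0]]
ft_force: [-0.4, 0.3, 2.7]
grip_width: 0.0592
gripper_force: 45.4
```

>>> arm_command(commands=[1,0,0,0.002,0,0,0,1,0,0,0.004,0,0,0,1,0,0,0.004,0,0,0])

```text
time_s: 8.03
position: [0.5938, -0.2346, 0.156]
tool_rot: [[-0.547, 0.837, 0.002], [0.837, 0.547, -0.001], [-0.002, 0.001, -1.0]]
ft_force: [0.8, -0.6, 4.7]
grip_width: 0.0596
gripper_force: 45.5
```

>>> arm_command(commands=[1,0,0,0.002,0,0,0,1,0,0,0.002,0,0,0])

```text
time_s: 8.2
position: [0.5937, -0.2346, 0.1545]
tool_rot: [[-0.547, 0.837, 0.001], [0.837, 0.547, -0.001], [-0.002, 0.001, -1.0]]
ft_force: [1.9, -3.1, 1.5]
grip_width: 0.0595
gripper_force: 45.3
```

```bash
python3 st.py
```

```text
8.2 rail xy mm [-25.87  -8.18] under 78.98 F rail x,y,z 3.67 -0.12 1.5 M [-0.423 -0.44   0.087] w 0.0595
```

The strip was met at an underside height of about 83 mm, so home should be near 74–75 mm. I'll keep going gently.

>>> arm_command(commands=[1,0,0,0.002,0,0,0,1,0,0,0.004,0,0,0,1,0,0,0.004,0,0,0])

```text
time_s: 8.45
position: [0.5933, -0.2346, 0.1514]
tool_rot: [[-0.547, 0.837, -0.001], [0.837, 0.547, 0.0], [0.0, -0.001, -1.0]]
ft_force: [3.8, -4.6, -2.0]
grip_width: 0.0592
gripper_force: 44.7
```

>>> arm_command(commands=[1,0,0,0.002,0,0,0,1,0,0,0.002,0,0,0])

```text
time_s: 8.62
position: [0.5933, -0.2345, 0.1508]
tool_rot: [[-0.547, 0.837, -0.0], [0.837, 0.547, -0.0], [0.0, -0.0, -1.0]]
ft_force: [4.4, -4.5, -0.9]
grip_width: 0.0595
gripper_force: 44.8
```

```bash
python3 st.py
```

```text
8.62 rail xy mm [-26.18  -8.46] under 75.34 F rail x,y,z 6.16 1.23 -0.95 M [-0.68  -0.447  0.102] w 0.0595
```

>>> arm_command(commands=[1,-0.001,0,0.001,0,0,0,1,-0.001,0,0.001,0,0,0])

```text
time_s: 8.78
position: [0.5936, -0.2348, 0.1506]
tool_rot: [[-0.547, 0.837, -0.0], [0.837, 0.547, 0.0], [0.0, -0.0, -1.0]]
ft_force: [2.1, -4.2, -1.0]
grip_width: 0.0596
gripper_force: 44.9
```

>>> arm_command(commands=[1,0,0,0.001,0,0,0,1,0,0,0.001,0,0,0])

```text
time_s: 8.95
position: [0.5936, -0.2348, 0.1503]
tool_rot: [[-0.547, 0.837, 0.0], [0.837, 0.547, -0.0], [-0.0, -0.0, -1.0]]
ft_force: [1.7, -3.9, 1.0]
grip_width: 0.0593
gripper_force: 45.0
```

>>> arm_command(commands=[1,0,0,0.001,0,0,0,1,0,0,0.001,0,0,0])

```text
time_s: 9.12
position: [0.5936, -0.2347, 0.1502]
tool_rot: [[-0.547, 0.837, 0.0], [0.837, 0.547, -0.0], [-0.0, 0.0, -1.0]]
ft_force: [0.5, -2.6, 3.9]
grip_width: 0.0594
gripper_force: 45.3
```

```bash
python3 st.py
```

```text
9.12 rail xy mm [-25.84  -8.36] under 74.67 F rail x,y,z 2.47 -1.01 3.89 M [-0.615 -0.111  0.065] w 0.0594
```

Home: firm contact at 74.7 mm. Now the tug, building up to about 10 N.

>>> arm_command(commands=[1,0,0,0.001,0,0,0,1,0,0,0.0016,0,0,0,1,0,0,0.0016,0,0,0])

```text
time_s: 9.37
position: [0.5936, -0.2347, 0.1501]
tool_rot: [[-0.547, 0.837, 0.001], [0.837, 0.547, -0.001], [-0.001, 0.0, -1.0]]
ft_force: [-0.9, -2.7, 8.8]
grip_width: 0.0595
gripper_force: 45.8
```

```bash
python3 st.py
```

```text
9.37 rail xy mm [-25.85  -8.32] under 74.55 F rail x,y,z 1.73 -2.28 8.78 M [-0.522  0.245  0.083] w 0.0595
```

>>> arm_command(commands=[1,0,0,0.0004,0,0,0,1,0,0,0.0004,0,0,0,1,0,0,0.0004,0,0,0,1,0,0,0.0004,0,0,0,1,0,0,0.0004,0,0,0,1,0,0,0.0004,0,0,0,1,0,0,0.0004,0,0,0])

```text
time_s: 9.95
position: [0.5936, -0.2347, 0.15]
tool_rot: [[-0.547, 0.837, 0.001], [0.837, 0.547, -0.001], [-0.001, 0.0, -1.0]]
ft_force: [-2.0, -1.9, 9.4]
grip_width: 0.0593
gripper_force: 45.9
```

```bash
python3 st.py
```

```text
9.95 rail xy mm [-25.86  -8.33] under 74.53 F rail x,y,z 0.47 -2.74 9.45 M [-0.458  0.22   0.117] w 0.0593
```

The tug held at about 10 N for over 0.5 s. I'll unload, open part way and rise.

>>> arm_command(commands=[1,0,0,-0.0016,0,0,0,1,0,0,-0.0032,0,0,0,1,0,0,-0.0032,0,0,0,-0.7,0,0,-0.0032,0,0,0,-0.7,0,0,-0.0032,0,0,0,-0.7,0,0,-0.0032,0,0,0,-0.7,0,0,-0.0032,0,0,0,-0.7,0,0,-0.0032,0,0,0,-0.7,0,0,-0.0032,0,0,0,-0.7,0,0,-0.0032,0,0,0])

```text
time_s: 10.78
position: [0.5936, -0.2346, 0.1503]
tool_rot: [[-0.547, 0.837, -0.0], [0.837, 0.547, 0.0], [0.0, -0.0, -1.0]]
ft_force: [-0.1, 0.3, 0.6]
grip_width: 0.0728
gripper_force: 0.0
```

```bash
python3 st.py
```

```text
10.78 rail xy mm [-25.97  -8.27] under 74.77 F rail x,y,z -0.3 0.03 0.59 M [-0.046  0.038  0.026] w 0.0728
```

>>> arm_command(commands=[-0.7,0,0,-0.02,0,0,0,-0.7,0,0,-0.05,0,0,0,-0.7,0,0,-0.1,0,0,0,-0.7,0,0,-0.15,0,0,0,-0.7,0,0,-0.2,0,0,0,-0.7,0.08,0,-0.2,0,0,0,-0.7,0.16,0,-0.2,0,0,0,-0.7,0.24,0,-0.2,0,0,0,-0.7,0.32,0,-0.2,0,0,0,-0.7,0.4,0,-0.2,0,0,0,-0.7,0.4,0,-0.2,0,0,0,-0.7,0.4,0,-0.2,0,0,0])

```text
time_s: 11.78
position: [0.4835, -0.066, 0.2517]
tool_rot: [[-0.549, 0.836, 0.002], [0.836, 0.549, -0.001], [-0.002, 0.001, -1.0]]
ft_force: [0.1, -0.1, -0.1]
grip_width: 0.0724
gripper_force: 0.0
```

```bash
python3 - <<'E'
from h import *
from rig import env,optics
import cv2
a=optics.get_image('top')['image'][60:250,280:430,::-1];b=optics.get_image('side')['image'][140:310,270:400,::-1]
a=cv2.resize(a,(432,547),interpolation=3);b=cv2.resize(b,(364,476),interpolation=3)
b=cv2.copyMakeBorder(b,0,71,0,0,cv2.BORDER_CONSTANT);cv2.imwrite('pics/e1.png',np.hstack([a,b]))
E
```

```text
(no output)
```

View pics/e1.png

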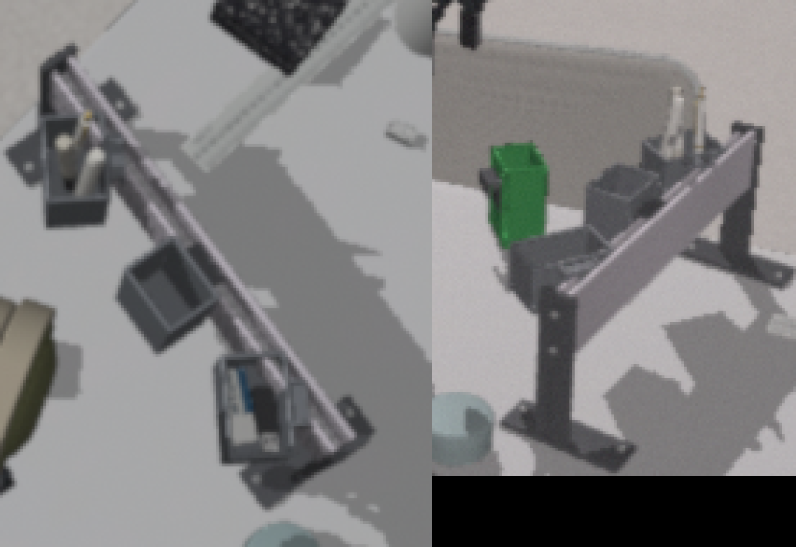

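The pot hangs square on the rail at crop top (168,290) / side (622,195), between the marker box (78,165) and the tray (255,405), and the arm is clear of it. Handing in.

```bash
python3 -c "
from rig import env
print(env.close_job())"
```

```text
the job is handed in; nothing more can be done
None
```

The pot is hung fully home between the tray and the marker box. It was tugged down at about 10 N for over half a second and let go, and the job is handed in (no verdict came back).

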